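Power the board, arm the scope, reset the board

ROBOT

A 6-joint arm with a two-finger parallel gripper is mounted at the origin on the work surface. World frame = base frame: x ahead of the robot, y to its left, z up, the work surface at z = 0. Lengths are in mm, angles in degrees, forces in N, time in s.
With the tool pointing down it reaches from about 275 to 875 mm from the base axis. Payload 12.5 kg.
Tool frame: the origin (TCP) lies midway between the tips of the shut fingers; the grasp point (between the pads) lies manip.tcp_to_grasp behind it (manip.tcp_to_grasp is the distance from the TCP to the grasp point, in mm); z points along the fingers, y is the line along which they close (so a half turn about z gives the same grasp; the last joint's range is limited). The gripper opens to 85 mm and grips with 20 to 120 N. Pads are 22 mm wide; open, the fingers measure 114 mm over their backs; the gripper's body (76 mm by 85 mm) begins 54 mm behind the grasp point. The pads swing forward as they close: fully open they stand 13 mm farther back than shut.
Start: joints at [59.439, 20.094, 94.641, -0, 65.266, -4.847], TCP at [238.604, 495.532, 231.29] pointing down, gripper open.
Joint ranges: [-157.81, 157.81], [-45, 120.19], [0.68, 151.7], [-89.99, 269.99], [4.06, 180], [-164.3, 164.3]. Speed limits (degrees/s): [127.2, 127.2, 159.86, 180, 180, 180].

INTERFACE

Orientations are given as a 3x3 rotation matrix whose columns are the frame's x, y, z axes.
In Python, from plant import monitor, capture, order, spotter, manip gives the robot as it stands.
- The arm moves only by the tool arm_command, never from a script. Its arguments are lists of equal length, an entry for each row: "delta_pos": the shift along the world's x, y, z normalised to -1 to 1, where 1 is 0.02 m, a list of three; "rot": the turn, a rotation vector about the world's x, y, z normalised to -1 to 1, where 1 is 5 degrees, a list of three; "grip": the opening, from -1 (shut) to 1 (fully open). In form: {"delta_pos": [[tx, ty, tz], ...], "rot": [[rx, ry, rz], ...], "grip": [grip, ...]}. A call has 1 to 5 rows; each row shifts and turns the commanded pose from where the row before left it; what a row does not reach is not made up. A row lasts 1/8 s, in which the tool goes at most 62.5 mm and 10.7 degrees, less where a joint would pass 70% of its speed; a pose out of reach is approached as far as the arm can. A call with a number of a shift or a turn outside -1 to 1 is refused whole. A call with a gripper value outside its range is refused whole. The fingers move at their own pace and stop on an object; the grip force is fixed at half the most. Time passes only in rows, so rows that do not move let the fingers close. It gives the time, the measured TCP pose, the force, the opening and the grip force at its end, in the units of the state.
- monitor.get_state(): the state, without advancing time (a new reading comes with each control period).
- capture(name): name is "side" or "top" or "wrist"; returns a dict with "frame" (384x512x3 uint8, red, green, blue), "camera_matrix" (3x3 intrinsics, pixels), "R" (3x3) and "t" (3): a world point X has camera coordinates R X + t; the wrist camera has in their place "T_tool_cam" (4x4, takes a point from camera to tool coordinates, whose origin is the TCP and whose axes are the flange's). Camera axes: x right, y down, z forward; pixel columns grow to the right and rows downward; lengths in mm; the calibration is good to about 2 mm. A picture is of the moment at which its call begins: read the wrist's pose just before it. There is no depth.
- order.sign_off(): hands the job in; it is judged then, once.
Trained networks look in the newest picture that a camera, given by its name, has taken for a name from the list of things; names that differ only in an ending like _2 or _b are one class to them, and where a whole thing is asked for, a point or a joint stands for the part that bears it (a point fixed in the world has none). Each returns a list of dicts, best first, with "score" (0 to 1); they miss things now and then, are a little off and sometimes report something else, mostly with a low value. They report only what shows in the picture. A call takes as long as a camera call. They do not tell look-alikes from the thing itself.
- spotter.find_in(camera, target): "box" ([left, top, width, height] as shares, 0 to 1, of the picture: columns of its width, rows of its height, round what is visible of it).
- spotter.masks_of(camera, target): "mask" (384x512 bool, what is visible of it) and "box" ([left, top, width, height] as shares, 0 to 1, of the picture: columns of its width, rows of its height, round what is visible of it).
- spotter.landmark_of(camera, target): "xy" ([column, row] as shares, 0 to 1, of the picture: columns of its width, rows of its height: a listed point, or the origin of a listed thing).
The state is a dict: "time_s": time; "joints": joint angles; "qd": joint speeds; "tau": joint torques, N m; "ee_pos": TCP position; "tcp_rot": TCP orientation; "wrist_force": force on the tool from outside, world axes, zero at the start; "ft_torque": the same for the moment, N m; "grip_width": opening from 0.0 (shut) to 1.0 (fully open); "grasp_force": force on a finger pad.
Only numpy, scipy, OpenCV 4.12 (cv2) and the standard library are available. Lean on these libraries where they do the work, as an engineer would, in place of code of your own. Each camera call takes 0.05 s, during which the arm holds its last target. There are 200 camera calls.

TASK

Record the start-up of the circuit board: with closed fingers, first tip the rocker switch on the white outlet block fully over by pushing down its raised end, then press the long bar key of the portable scope fully down (it stays down), and last press the round button on the green board fully in and let it spring back. Press in exactly that order, do not press the scope's short square keys or the board's square button, and do not lift, push away or knock over anything on the desk.

Things in the scene. Friction and masses are not known exactly. Their poses are not given: they have to be found in the camera images.
- outlet_block: white desk outlet block, 120 (x) x 150 (y) x 50 mm high, fixed to the desk; origin at the centre of its underside. The black rocker is in its top on the -x half: pivot at (-28, 0, 58) mm in the block's frame, rocker 28 mm wide (x) and 48 mm long (y). Two round sockets on the +x half
- rocker (a joint): rocker angle, rad: 0 off (start, up to 0.03), 0.4 fully on (stop). Its top is a shallow V, creased at the pivot. Off: the half towards the block's -y is level, 58 mm above the desk; the +y half slopes up to 67 mm at its end. On: the +y half is level at 58 mm, the -y half raised. 2 to 4 N down on the raised end moves it; it stays where left (friction, no spring)
- rocker_end (a point): point on top of the raised half of the rocker, 17 mm from the pivot towards the block's +y; turns with the rocker (7 mm lower when fully on)
- scope: portable scope lying on its back, grey case 140 (x) x 190 (y) x 40 mm high, 0.9 kg, loose on the desk; origin at the centre of its underside. Dark screen on top on the +x side; a row of three raised white keys along the -x side, their tops 10 mm above the case: one long bar key and two short square keys
- bar_key (a joint): travel of the long bar key, m: 0 up, 0.005 fully down (stop). A latching key: about 2 N moves it straight down and it stays where it is left
- bar_key_top (a point): centre of the top of the long bar key, 18 (x) x 40 mm (y), at (-45, 50, 50) mm in the scope's frame when up; still 5 mm proud of the case when down
- short_key_a (a joint): travel of the middle short key (16 mm square, centre at (-45, -20, 50) mm in the scope's frame), m: 0 up, 0.005 down, springs back; not to be pressed
- short_key_b (a joint): travel of the outer short key (16 mm square, centre at (-45, -58, 50) mm in the scope's frame), m: 0 up, 0.005 down, springs back; not to be pressed
- carrier: black carrier plate 150 (x) x 170 (y) x 12 mm with a green circuit board on it (top at 18 mm), 0.6 kg, loose on the desk; origin at the centre of its underside. Two grey push buttons in black 26 mm square housings (top at 25 mm) on the -x side of the board: one round, one square
- round_button (a joint): travel of the round button, m: 0 out, 0.005 fully in (stop); spring, 2 N at first and 4.5 N fully in; springs back when let go
- round_button_top (a point): centre of the top of the round button, 20 mm across, at (-45, 40, 36) mm in the carrier's frame when out; 6 mm above its housing when fully in
- square_button (a joint): travel of the square button (20 mm square, top centre at (-45, -30, 36) mm in the carrier's frame), m: 0 out, 0.005 in, springs back; not to be pressed
- spool: steel spool ring, 38 mm across, 30 mm high, standing loose on the carrier's +x side; origin at the centre of its underside; leave it alone
- charger: black charger, 36 x 36 x 34 mm high, standing loose on the outlet block's +x, +y corner; origin at the centre of its underside; leave it alone
- mug: white mug, 80 mm across, 90 mm high, loose; origin at the centre of its underside; leave it alone
- meter: black hand meter lying flat, 150 (x) x 75 (y) x 40 mm high with its dial, loose; origin at the centre of its underside; leave it alone
- screwdriver: screwdriver lying along its x axis, loose; leave it alone
- flux_jar: amber jar, 48 mm across, 50 mm high, loose; origin at the centre of its underside; leave it alone
- brush: brush lying along its x axis, loose; leave it alone
Things that resemble listed ones, but are neither listed nor needed, are in the scene too. What is shaped like the scope but yellow is not meant.

How it is judged (in metres and radians):
On the way, in this order (a step that is already met when the one before it is completed fails the run):
1. the rocker is tipped on (angle above 0.34 rad) (value of joint rocker above 0.34 rad), for 0.1 s.
2. the bar key is pressed down (beyond 3.8 mm) (value of joint bar_key above 0.0038 m), for 0.1 s.
3. the round button is pressed in (beyond 3.8 mm) (value of joint round_button above 0.0038 m), for 0.04 s.
At the end, for the whole second after the job is handed in: The rocker stands beyond 0.34 rad, the bar key is down beyond 3.8 mm, the round button and the three other keys are out (within 1 mm), and the scope, the carrier and the seven loose things are at rest within 20 mm of where they started (value of joint rocker above 0.34 rad and value of joint bar_key above 0.0038 m and value of joint each of round_button, short_key_a, short_key_b, square_button below 0.001 m and distance of each of scope, carrier, spool, charger, mug, meter, screwdriver, flux_jar, brush from where it was at the start of the episode below 0.02 m and linear speed of each of scope, carrier, spool, charger, mug, meter, screwdriver, flux_jar, brush below 0.02 m/s); the robot touches nothing.
It fails at once if the bar key pressed (2.5 mm) before the rocker was on (value of joint bar_key above 0.0025 m and value of joint rocker below 0.3 rad).
It fails at once if the round button pressed (2.5 mm) before the rocker was on and the bar key down (value of joint round_button above 0.0025 m and (value of joint rocker below 0.3 rad or value of joint bar_key below 0.0035 m)).
It fails at once if a short key or the square button pressed (2.5 mm) (value of joint any of short_key_a, short_key_b, square_button above 0.0025 m).
It fails at once if the scope or the carrier lifted (15 mm) or pushed away (20 mm) (height (world z) of any of scope, carrier above 0.015 m or distance of any of scope, carrier from where it was at the start of the episode above 0.02 m).
It fails at once if another loose thing lifted, pushed away (20 mm) or, if it stood, tipped over (distance of any of spool, charger, mug, meter, screwdriver, flux_jar, brush from where it was at the start of the episode above 0.02 m or angle between any of spool, charger, mug, flux_jar, meter's own z axis and vertical above 0.5 rad).
It also fails if it takes over 54 s, if anything falls off the work surface, if the arm or the gripper's body presses on something with over 40 N, if the wrist force passes 120 N, or if a joint passes its speed limit or range.

## Working session

There is one attempt and no reset: what is moved stays moved. The work goes in short steps, Python scripts to look and compute and a tool call to move; the robot and the scene stay as the last step left them, time stands still between calls to the robot, and variables do not carry over. Pictures are saved under pics/ and viewed, at most 10 in all, crops included, and the job is handed in when it is done.

Besides the shell and the picture viewer there is one more tool, called after "Request:" by a JSON object that holds its "name" and its "arguments", one argument or row to a line. arm_command: Moves the arm, as the interface text tells. Its arguments: {"type":"object","properties":{"delta_pos":{"type":"array","items":{"type":"array","items":{"type":"number","minimum":-1,"maximum":1}}},"rot":{"type":"array","items":{"type":"array","items":{"type":"number","minimum":-1,"maximum":1}}},"grip":{"type":"array","items":{"type":"number"}}},"required":["delta_pos","rot","grip"]}

```bash
mkdir -p pics; cat > h.py <<'E'
import numpy as np, cv2
from plant import monitor, capture, order, spotter, manip
def ray(c,px):
    K=np.array(c["camera_matrix"]);R=np.array(c["R"]);t=np.array(c["t"]).ravel()
    d=R.T@np.linalg.inv(K)@np.array([px[0],px[1],1.]);o=-R.T@t
    return o,d
def atz(c,px,z):
    o,d=ray(c,px);return o+d*(z-o[2])/d[2]
def wristcam():
    s=monitor.get_state();c=capture("wrist")
    T=np.eye(4);T[:3,:3]=s["tcp_rot"];T[:3,3]=s["ee_pos"]
    W=np.linalg.inv(T@np.array(c["T_tool_cam"]));c["R"]=W[:3,:3];c["t"]=W[:3,3];return c
def save(c,n,crop=None,f=1.5):
    im=c["frame"][:,:,::-1]
    if crop:im=im[crop[1]:crop[3],crop[0]:crop[2]]
    cv2.imwrite("pics/"+n+".png",cv2.resize(im,None,fx=f,fy=f,interpolation=cv2.INTER_CUBIC))
E
python3 - <<'E'
from h import *
Z=dict(outlet_block=0,scope=0,carrier=0,rocker_end=64,bar_key_top=50,round_button_top=36)
for n in("top","side"):
    c=capture(n);save(c,n+"0")
    o,_=ray(c,(0,0));print(n,o.round())
    for k,z in Z.items():
        for r in spotter.landmark_of(n,k)[:3]:
            p=np.array(r["xy"])*[512,384];print(k,round(r["score"],2),p.round(1),atz(c,p,z).round(1))
print(manip.tcp_to_grasp, monitor.get_state()["time_s"])
E
```

```text
top [ 341.    7. 1006.]
outlet_block 0.84 [155.4 175.2] [532.5 310.1   0. ]
scope 0.88 [371.7 306.1] [ 202.3 -270.3   -0. ]
scope 0.62 [275.3 155.3] [594.6 -17.5   0. ]
carrier 0.56 [379.1 202.5] [ 470.  -296.9    0. ]
rocker_end 0.55 [145.6 178.9] [510.1 315.5  64. ]
bar_key_top 0.66 [383.4 335.1] [ 142.7 -282.7   50. ]
bar_key_top 0.55 [251.3 161.9] [563.1  46.   50. ]
round_button_top 0.5 [373.5 219.3] [ 421.6 -270.6   36. ]
side [ 194. -942.  817.]
scope 0.96 [174.3 313.7] [ 206.4 -280.3    0. ]
scope 0.75 [298.3 207.8] [615.7  -9.9   0. ]
carrier 0.8 [290.5 292.5] [ 478.7 -301.7    0. ]
rocker_end 0.67 [242.3 156.8] [509.4 212.8  64. ]
rocker_end 0.51 [266.7 276.9] [ 421.3 -293.5   64. ]
rocker_end 0.49 [231.6 142.5] [500.  310.2  64. ]
bar_key_top 0.61 [278.5 189.6] [566.5  29.5  50. ]
bar_key_top 0.43 [141.7 308.9] [ 140.8 -287.3   50. ]
bar_key_top 0.29 [168.3 173.9] [270.9 208.9  50. ]
round_button_top 0.47 [265.2 278.7] [ 424.7 -273.7   36. ]
round_button_top 0.3 [248.1 133.8] [584.  398.3  36. ]
18.700000000000003 0.7
```

View pics/top0.png

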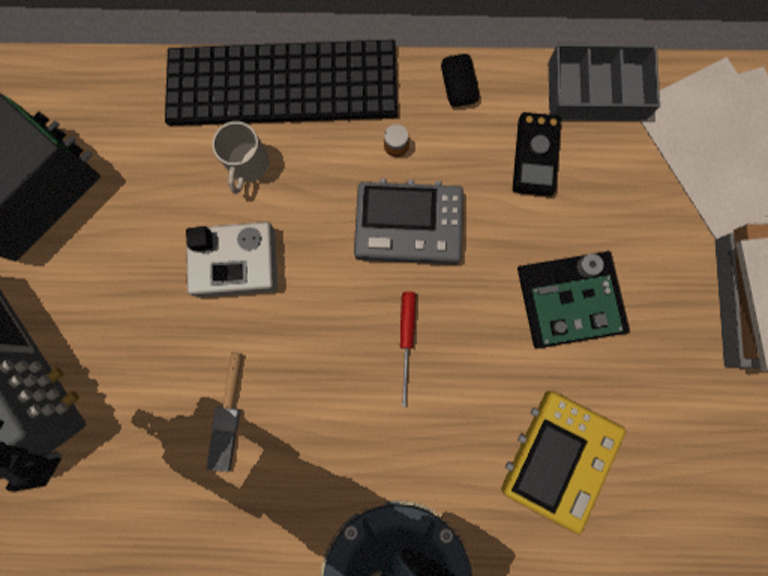

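View pics/side0.png

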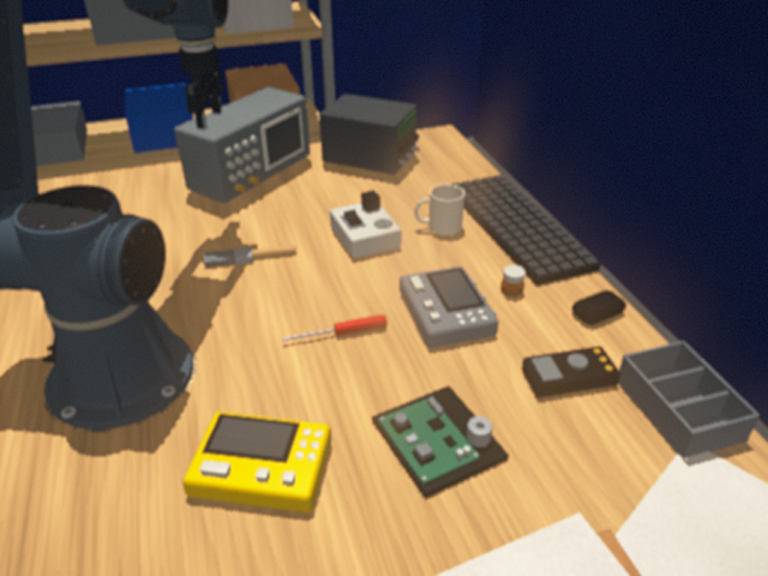

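The top view shows the outlet block at about (230,260), the grey scope at (410,222) with its bar key at (379,243), and the carrier at (573,300) with its round button at (560,327). The yellow scope is the decoy. A tall instrument stands beside the arm's start, so I move -y first, shutting the fingers on the way.

Request:
{"name": "arm_command", "arguments": {
  "delta_pos": [
    [0,-1,0],
    [0,-1,0],
    [0,-1,0],
    [0,-1,0],
    [0,-1,0]
  ],
  "rot": [
    [0,0,0],
    [0,0,0],
    [0,0,0],
    [0,0,0],
    [0,0,0]
  ],
  "grip": [-1,-1,-1,-1,-1]
}}

```text
time_s: 1.32
ee_pos: [238.6, 394.9, 231.4]
tcp_rot: [[-0.901, 0.434, 0.0], [0.434, 0.901, 0.0], [-0.0, 0.0, -1.0]]
wrist_force: [-0.6, 0.2, -0.2]
grip_width: -0.002
grasp_force: 0.0
```

Request:
{"name": "arm_command", "arguments": {
  "delta_pos": [
    [1,-0.8,0],
    [1,-0.8,0],
    [1,-0.8,0],
    [1,-0.8,0],
    [1,-0.8,0]
  ],
  "rot": [
    [0,0,0],
    [0,0,0],
    [0,0,0],
    [0,0,0],
    [0,0,0]
  ],
  "grip": [-1,-1,-1,-1,-1]
}}

```text
time_s: 1.95
ee_pos: [339.3, 315.0, 231.4]
tcp_rot: [[-0.901, 0.434, 0.0], [0.434, 0.901, 0.0], [-0.0, 0.0, -1.0]]
wrist_force: [0.7, -1.0, -0.1]
grip_width: -0.001
grasp_force: 0.0
```

Request:
{"name": "arm_command", "arguments": {
  "delta_pos": [
    [1,0,0],
    [1,0,0],
    [1,0,0],
    [1,0,0],
    [1,0,0]
  ],
  "rot": [
    [0,0,0],
    [0,0,0],
    [0,0,0],
    [0,0,0],
    [0,0,0]
  ],
  "grip": [-1,-1,-1,-1,-1]
}}

```text
time_s: 2.58
ee_pos: [439.8, 316.2, 231.1]
tcp_rot: [[-0.901, 0.433, -0.0], [0.433, 0.901, 0.0], [0.0, 0.0, -1.0]]
wrist_force: [0.4, -0.4, 0.2]
grip_width: 0.001
grasp_force: 0.0
```

```bash
python3 - <<'E'
from h import *
s=monitor.get_state();print(s["time_s"],np.round(s["ee_pos"],1),np.round(s["tcp_rot"],3).tolist(),s["grip_width"],np.round(s["wrist_force"],1))
c=wristcam();save(c,"w1")
for k,z in dict(outlet_block=0,rocker_end=64).items():
    for r in spotter.landmark_of("wrist",k)[:2]:
        p=np.array(r["xy"])*[512,384];print(k,round(r["score"],2),p.round(1),atz(c,p,z).round(1))
E
```

```text
2.575 [439.8 316.2 231.1] [[-0.901, 0.433, -0.0], [0.433, 0.901, 0.0], [0.0, 0.0, -1.0]] 0.0007189794622979202 [ 0.4 -0.4  0.2]
outlet_block 0.92 [277.2 230.2] [537.3 304.6   0. ]
outlet_block 0.29 [281.2 226.8] [534.9 311.8   0. ]
rocker_end 0.79 [281.2 227.8] [508.  317.7  64. ]
```

View pics/w1.png

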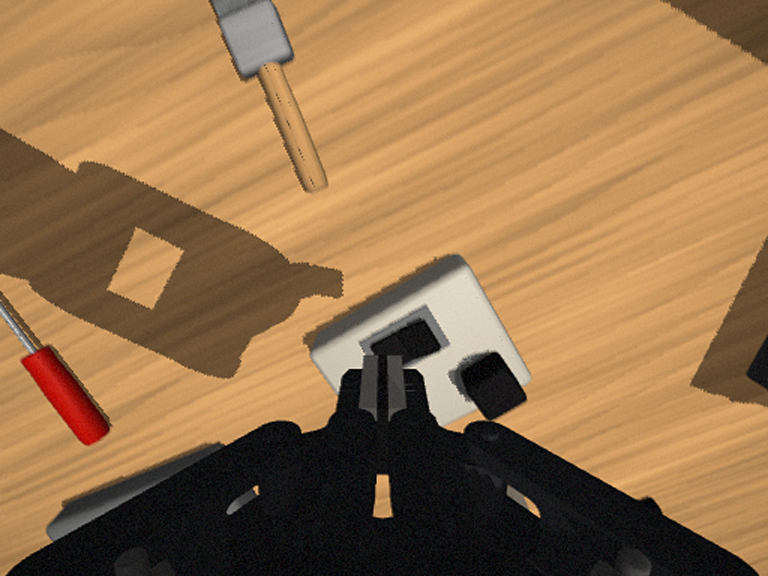

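The wrist view shows the rocker at (370–440, 320–365), its raised end at about (422,342), and the charger at (490,385), clear of the press. The wrist and top estimates agree on about (509,317). I approach in two stages.

Request:
{"name": "arm_command", "arguments": {
  "delta_pos": [
    [0.86,0.02,-0.8],
    [0.86,0.02,-0.8],
    [0.86,0.02,-0.8],
    [0.86,0.02,-0.8],
    [0,0,-0.8]
  ],
  "rot": [
    [0,0,0],
    [0,0,0],
    [0,0,0],
    [0,0,0],
    [0,0,0]
  ],
  "grip": [-1,-1,-1,-1,-1]
}}

```text
time_s: 3.35
ee_pos: [507.5, 317.4, 150.5]
tcp_rot: [[-0.901, 0.434, -0.0], [0.434, 0.901, 0.0], [0.0, 0.0, -1.0]]
wrist_force: [0.1, 0.5, 0.2]
grip_width: 0.005
grasp_force: 0.0
```

Request:
{"name": "arm_command", "arguments": {
  "delta_pos": [
    [0,0,-0.8],
    [0,0,-0.8],
    [0,0,-0.8],
    [0,0,-0.8],
    [0,0,0]
  ],
  "rot": [
    [0,0,0],
    [0,0,0],
    [0,0,0],
    [0,0,0],
    [0,0,0]
  ],
  "grip": [-1,-1,-1,-1,-1]
}}

```text
time_s: 3.98
ee_pos: [506.7, 316.8, 85.9]
tcp_rot: [[-0.901, 0.434, -0.002], [0.434, 0.901, -0.001], [0.001, -0.002, -1.0]]
wrist_force: [0.0, 0.0, -0.6]
grip_width: 0.001
grasp_force: 0.0
```

```bash
python3 - <<'E'
from h import *
s=monitor.get_state();print(s["time_s"],np.round(s["ee_pos"],1),np.round(s["wrist_force"],1))
c=wristcam();save(c,"w2")
for k,z in dict(rocker_end=64).items():
    for r in spotter.landmark_of("wrist",k)[:2]:
        p=np.array(r["xy"])*[512,384];print(k,round(r["score"],2),p.round(1),atz(c,p,z).round(1))
E
```

```text
3.975 [506.7 316.8  85.9] [ 0.   0.  -0.6]
rocker_end 0.86 [258.8 233.7] [508.1 319.   64. ]
```

View pics/w2.png

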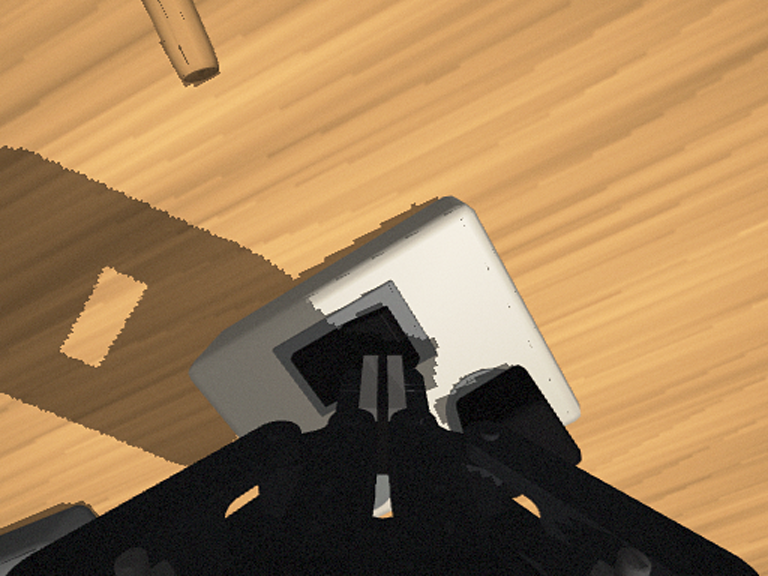

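The tip at (383,355) is over the rocker's raised right half. The charger at (515,415) is clear. I press down gently.

Request:
{"name": "arm_command", "arguments": {
  "delta_pos": [
    [0.1,0.15,-0.6],
    [0,0,-0.3],
    [0,0,-0.2],
    [0,0,-0.2],
    [0,0,-0.15]
  ],
  "rot": [
    [0,0,0],
    [0,0,0],
    [0,0,0],
    [0,0,0],
    [0,0,0]
  ],
  "grip": [-1,-1,-1,-1,-1]
}}

```text
time_s: 4.7
ee_pos: [509.6, 320.3, 58.3]
tcp_rot: [[-0.901, 0.434, 0.0], [0.434, 0.901, 0.0], [-0.0, 0.0, -1.0]]
wrist_force: [-0.3, 2.1, 1.6]
grip_width: -0.005
grasp_force: 1.0
```

Request:
{"name": "arm_command", "arguments": {
  "delta_pos": [
    [0,0,0]
  ],
  "rot": [
    [0,0,0]
  ],
  "grip": [-1]
}}

```text
time_s: 4.82
ee_pos: [509.4, 320.0, 58.1]
tcp_rot: [[-0.901, 0.434, -0.0], [0.434, 0.901, -0.0], [0.0, -0.0, -1.0]]
wrist_force: [0.2, -0.0, -0.2]
grip_width: 0.003
grasp_force: 0.0
```

Request:
{"name": "arm_command", "arguments": {
  "delta_pos": [
    [0,0,-0.05],
    [0,0,-0.05],
    [0,0,0]
  ],
  "rot": [
    [0,0,0],
    [0,0,0],
    [0,0,0]
  ],
  "grip": [-1,-1,-1]
}}

```text
time_s: 5.2
ee_pos: [509.4, 320.0, 57.8]
tcp_rot: [[-0.901, 0.434, 0.0], [0.434, 0.901, -0.0], [-0.0, -0.0, -1.0]]
wrist_force: [-6.2, -3.4, 18.0]
grip_width: -0.001
grasp_force: 9.1
```

A firm stop at z=57.8 with 18 N means the rocker is over. I lift and travel toward the scope.

Request:
{"name": "arm_command", "arguments": {
  "delta_pos": [
    [0,0,1],
    [0,0,1],
    [0,0,1],
    [0,0,1],
    [0,0,1]
  ],
  "rot": [
    [0,0,0],
    [0,0,0],
    [0,0,0],
    [0,0,0],
    [0,0,0]
  ],
  "grip": [-1,-1,-1,-1,-1]
}}

```text
time_s: 5.82
ee_pos: [509.5, 320.1, 158.0]
tcp_rot: [[-0.901, 0.434, 0.001], [0.434, 0.901, 0.0], [-0.001, 0.001, -1.0]]
wrist_force: [-0.8, 0.1, -1.1]
grip_width: 0.003
grasp_force: 0.0
```

Request:
{"name": "arm_command", "arguments": {
  "delta_pos": [
    [0,-1,0.3],
    [0,-1,0.3],
    [0,-1,0.3],
    [0,-1,0.3],
    [0,-1,0.3]
  ],
  "rot": [
    [0,0,0],
    [0,0,0],
    [0,0,0],
    [0,0,0],
    [0,0,0]
  ],
  "grip": [-1,-1,-1,-1,-1]
}}

```text
time_s: 6.45
ee_pos: [509.3, 218.6, 186.6]
tcp_rot: [[-0.901, 0.434, -0.0], [0.434, 0.901, -0.0], [0.0, -0.0, -1.0]]
wrist_force: [0.6, 0.8, 1.2]
grip_width: -0.001
grasp_force: 0.0
```

Request:
{"name": "arm_command", "arguments": {
  "delta_pos": [
    [0,-1,0],
    [0,-1,0],
    [0,-1,0],
    [0,-1,0],
    [0,-1,0]
  ],
  "rot": [
    [0,0,0],
    [0,0,0],
    [0,0,0],
    [0,0,0],
    [0,0,0]
  ],
  "grip": [-1,-1,-1,-1,-1]
}}

```text
time_s: 7.08
ee_pos: [509.3, 118.8, 186.2]
tcp_rot: [[-0.901, 0.434, -0.0], [0.434, 0.901, -0.0], [0.0, -0.0, -1.0]]
wrist_force: [0.2, 0.3, -0.9]
grip_width: -0.001
grasp_force: 0.0
```

Request:
{"name": "arm_command", "arguments": {
  "delta_pos": [
    [0,-1,0],
    [0,-1,0],
    [0,-1,0],
    [0,0,0]
  ],
  "rot": [
    [0,0,0],
    [0,0,0],
    [0,0,0],
    [0,0,0]
  ],
  "grip": [-1,-1,-1,-1]
}}

```text
time_s: 7.58
ee_pos: [509.4, 58.8, 186.2]
tcp_rot: [[-0.9, 0.435, -0.0], [0.435, 0.9, -0.0], [0.0, -0.0, -1.0]]
wrist_force: [0.1, 0.7, -0.2]
grip_width: 0.001
grasp_force: 0.0
```

```bash
python3 - <<'E'
from h import *
t=capture("top");s=monitor.get_state();print(s["time_s"],np.round(s["ee_pos"],1),np.round(s["wrist_force"],1))
c=wristcam()
a=cv2.resize(t["frame"][140:205,115:195],(390,317),interpolation=2)
b=cv2.resize(c["frame"],(410,308));v=np.zeros((320,800,3),np.uint8);v[:317,:390]=a;v[:308,390:]=b
cv2.imwrite("pics/m3.png",v[:,:,::-1])
for k,z in dict(bar_key_top=50,scope=0).items():
    for r in spotter.landmark_of("wrist",k)[:2]:
        p=np.array(r["xy"])*[512,384];print(k,round(r["score"],2),p.round(1),atz(c,p,z).round(1))
for r in spotter.landmark_of("top","bar_key_top")[:2]:
        p=np.array(r["xy"])*[512,384];print(round(r["score"],2),p.round(1),atz(t,p,50).round(1))
E
```

```text
7.625 [509.4  59.5 186.3] [-0.1 -0.5 -0.1]
bar_key_top 0.87 [263.9 236.4] [564.9  43.6  50. ]
0.6 [384.9 335.8] [ 141.2 -286.3   50. ]
```

View pics/m3.png

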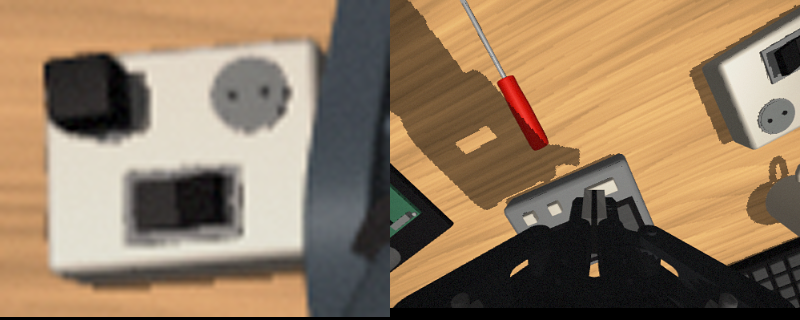

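The left panel shows the rocker's left half now lying level and lit. The right panel shows the bar key at about (600,187), just ahead of the fingertips, with the short keys at (555,210) and (530,220). Wrist gives (565,44) and top gives (563,46), so I go to (564,45).

Request:
{"name": "arm_command", "arguments": {
  "delta_pos": [
    [0.55,-0.15,-0.8],
    [0.55,-0.15,-0.8],
    [0.55,-0.15,-0.8],
    [0.55,-0.15,-0.8],
    [0.55,-0.15,-0.8]
  ],
  "rot": [
    [0,0,0],
    [0,0,0],
    [0,0,0],
    [0,0,0],
    [0,0,0]
  ],
  "grip": [-1,-1,-1,-1,-1]
}}

```text
time_s: 8.45
ee_pos: [564.7, 45.6, 105.7]
tcp_rot: [[-0.901, 0.433, -0.0], [0.433, 0.901, 0.0], [0.0, 0.0, -1.0]]
wrist_force: [0.0, -0.4, 0.1]
grip_width: 0.006
grasp_force: 0.0
```

Request:
{"name": "arm_command", "arguments": {
  "delta_pos": [
    [0,0,-0.6],
    [0,0,-0.6],
    [0,0,0]
  ],
  "rot": [
    [0,0,0],
    [0,0,0],
    [0,0,0]
  ],
  "grip": [-1,-1,-1]
}}

```text
time_s: 8.82
ee_pos: [563.6, 45.4, 81.6]
tcp_rot: [[-0.901, 0.434, -0.002], [0.434, 0.901, 0.0], [0.001, -0.001, -1.0]]
wrist_force: [-0.1, -0.5, 0.2]
grip_width: -0.004
grasp_force: 0.0
```

```bash
python3 - <<'E'
from h import *
s=monitor.get_state();print(s["time_s"],np.round(s["ee_pos"],1),np.round(s["wrist_force"],1))
c=wristcam();save(c,"w4")
for r in spotter.landmark_of("wrist","bar_key_top")[:2]:
        p=np.array(r["xy"])*[512,384];print(round(r["score"],2),p.round(1),atz(c,p,50).round(1))
E
```

```text
8.825 [563.6  45.4  81.6] [-0.1 -0.5  0.2]
0.96 [252.4 232.6] [566.6  42.3  50. ]
```

View pics/w4.png

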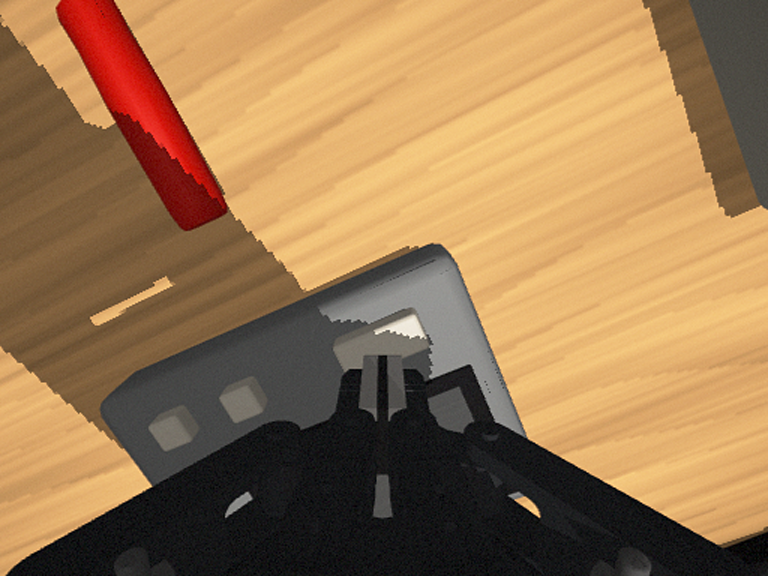

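The tip is over the bar key (335–430, 308–370), and the short keys at (170,430) and (240,400) are well clear. I press.

Request:
{"name": "arm_command", "arguments": {
  "delta_pos": [
    [0.05,-0.1,-0.9],
    [0,0,-0.4],
    [0,0,-0.25],
    [0,0,-0.2],
    [0,0,-0.15]
  ],
  "rot": [
    [0,0,0],
    [0,0,0],
    [0,0,0],
    [0,0,0],
    [0,0,0]
  ],
  "grip": [-1,-1,-1,-1,-1]
}}

```text
time_s: 9.55
ee_pos: [565.5, 43.1, 44.7]
tcp_rot: [[-0.901, 0.434, 0.0], [0.434, 0.901, -0.0], [-0.0, 0.0, -1.0]]
wrist_force: [-12.6, -0.3, 36.8]
grip_width: -0.003
grasp_force: 18.3
```

Request:
{"name": "arm_command", "arguments": {
  "delta_pos": [
    [0,0,-0.05],
    [0,0,0]
  ],
  "rot": [
    [0,0,0],
    [0,0,0]
  ],
  "grip": [-1,-1]
}}

```text
time_s: 9.8
ee_pos: [565.4, 43.1, 44.9]
tcp_rot: [[-0.901, 0.434, 0.0], [0.434, 0.901, -0.0], [-0.0, -0.0, -1.0]]
wrist_force: [-10.0, -0.8, 21.3]
grip_width: -0.001
grasp_force: 10.5
```

It is fully down, with a firm stop at z=44.9. I lift and go to the carrier.

Request:
{"name": "arm_command", "arguments": {
  "delta_pos": [
    [0,0,0.5],
    [0,0,1],
    [0,0,1],
    [0,0,1],
    [0,0,1]
  ],
  "rot": [
    [0,0,0],
    [0,0,0],
    [0,0,0],
    [0,0,0],
    [0,0,0]
  ],
  "grip": [-1,-1,-1,-1,-1]
}}

```text
time_s: 10.42
ee_pos: [565.6, 43.2, 134.2]
tcp_rot: [[-0.901, 0.434, 0.001], [0.434, 0.901, 0.0], [-0.001, 0.0, -1.0]]
wrist_force: [0.2, -1.0, 0.4]
grip_width: -0.001
grasp_force: 0.0
```

Request:
{"name": "arm_command", "arguments": {
  "delta_pos": [
    [-0.6,-1,0.4],
    [-0.6,-1,0.4],
    [-0.6,-1,0.4],
    [-0.6,-1,0.4],
    [-0.6,-1,0.4]
  ],
  "rot": [
    [0,0,0],
    [0,0,0],
    [0,0,0],
    [0,0,0],
    [0,0,0]
  ],
  "grip": [-1,-1,-1,-1,-1]
}}

```text
time_s: 11.05
ee_pos: [504.1, -58.3, 173.2]
tcp_rot: [[-0.901, 0.434, -0.001], [0.434, 0.901, -0.0], [0.001, -0.0, -1.0]]
wrist_force: [0.3, -0.0, 0.1]
grip_width: 0.001
grasp_force: 0.0
```

Request:
{"name": "arm_command", "arguments": {
  "delta_pos": [
    [-0.6,-1,0],
    [-0.6,-1,0],
    [-0.6,-1,0],
    [-0.6,-1,0],
    [-0.6,-1,0]
  ],
  "rot": [
    [0,0,0],
    [0,0,0],
    [0,0,0],
    [0,0,0],
    [0,0,0]
  ],
  "grip": [-1,-1,-1,-1,-1]
}}

```text
time_s: 11.68
ee_pos: [443.9, -158.0, 173.0]
tcp_rot: [[-0.901, 0.434, -0.0], [0.434, 0.901, 0.0], [0.0, -0.0, -1.0]]
wrist_force: [-0.6, -0.1, 0.1]
grip_width: 0.005
grasp_force: 0.0
```

Request:
{"name": "arm_command", "arguments": {
  "delta_pos": [
    [-0.6,-1,0],
    [-0.6,-1,0],
    [-0.6,-1,0],
    [-0.6,-1,0],
    [0,0,0]
  ],
  "rot": [
    [0,0,0],
    [0,0,0],
    [0,0,0],
    [0,0,0],
    [0,0,0]
  ],
  "grip": [-1,-1,-1,-1,-1]
}}

```text
time_s: 12.3
ee_pos: [396.0, -237.8, 173.0]
tcp_rot: [[-0.9, 0.436, -0.0], [0.436, 0.9, 0.0], [0.001, -0.0, -1.0]]
wrist_force: [0.0, 0.5, -0.4]
grip_width: 0.004
grasp_force: 0.0
```

```bash
python3 - <<'E'
from h import *
s=monitor.get_state();print(s["time_s"],np.round(s["ee_pos"],1),np.round(s["wrist_force"],1))
c=wristcam();save(c,"w5")
for k,z in dict(round_button_top=36,carrier=0).items():
  for r in spotter.landmark_of("wrist",k)[:2]:
        p=np.array(r["xy"])*[512,384];print(k,round(r["score"],2),p.round(1),atz(c,p,z).round(1))
E
```

```text
12.3 [ 396.  -237.8  173. ] [ 0.   0.5 -0.4]
round_button_top 0.72 [238.8 225. ] [ 428.5 -271.9   36. ]
round_button_top 0.21 [503.6 248.3] [576.9 -28.3  36. ]
carrier 0.93 [238.4 259.3] [ 482.1 -301.6    0. ]
```

View pics/w5.png

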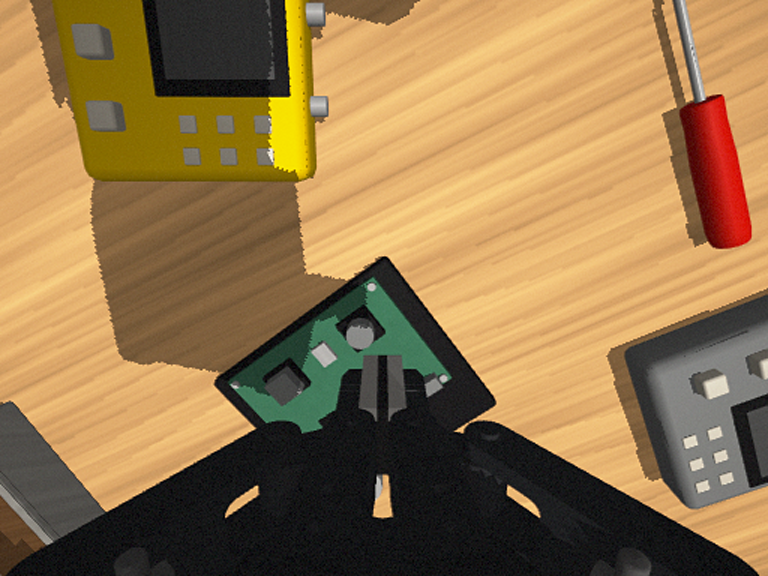

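The round button is at about (360,332) and the square one at (287,380). The estimates cluster around (425,-272). I descend to above it and check again.

Request:
{"name": "arm_command", "arguments": {
  "delta_pos": [
    [0.3,-0.35,-0.8],
    [0.3,-0.35,-0.8],
    [0.3,-0.35,-0.8],
    [0.3,-0.35,-0.8],
    [0.25,-0.3,-0.8]
  ],
  "rot": [
    [0,0,0],
    [0,0,0],
    [0,0,0],
    [0,0,0],
    [0,0,0]
  ],
  "grip": [-1,-1,-1,-1,-1]
}}

```text
time_s: 13.08
ee_pos: [426.9, -270.4, 92.7]
tcp_rot: [[-0.901, 0.433, 0.0], [0.433, 0.901, 0.0], [0.0, 0.0, -1.0]]
wrist_force: [-0.1, -0.2, 0.8]
grip_width: 0.002
grasp_force: 0.0
```

Request:
{"name": "arm_command", "arguments": {
  "delta_pos": [
    [0,0,-0.8],
    [0,0,-0.4],
    [0,0,0]
  ],
  "rot": [
    [0,0,0],
    [0,0,0],
    [0,0,0]
  ],
  "grip": [-1,-1,-1]
}}

```text
time_s: 13.45
ee_pos: [426.1, -270.4, 68.9]
tcp_rot: [[-0.901, 0.434, -0.001], [0.434, 0.901, 0.001], [0.001, 0.0, -1.0]]
wrist_force: [0.6, 0.4, 0.3]
grip_width: 0.001
grasp_force: 0.0
```

```bash
python3 - <<'E'
from h import *
s=monitor.get_state();print(s["time_s"],np.round(s["ee_pos"],1),np.round(s["wrist_force"],1))
c=wristcam();save(c,"w6")
for k,z in dict(round_button_top=36).items():
  for r in spotter.landmark_of("wrist",k)[:2]:
        p=np.array(r["xy"])*[512,384];print(k,round(r["score"],2),p.round(1),atz(c,p,z).round(1))
E
```

```text
13.45 [ 426.1 -270.4   68.9] [0.6 0.4 0.3]
round_button_top 0.58 [253.7 227.3] [ 426.6 -271.3   36. ]
```

View pics/w6.png

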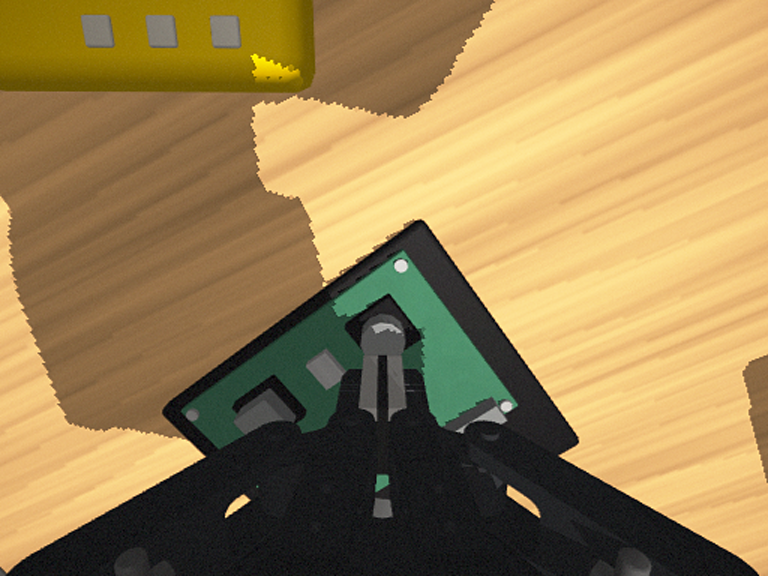

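The tip is over the button (362–405, 315–355) and the square button at (268,410) is clear. I press to z≈31 and check.

Request:
{"name": "arm_command", "arguments": {
  "delta_pos": [
    [-0.05,0,-0.9],
    [0,0,-0.5],
    [0,0,-0.25],
    [0,0,-0.15],
    [0,0,-0.1]
  ],
  "rot": [
    [0,0,0],
    [0,0,0],
    [0,0,0],
    [0,0,0],
    [0,0,0]
  ],
  "grip": [-1,-1,-1,-1,-1]
}}

```text
time_s: 14.18
ee_pos: [425.4, -270.9, 31.5]
tcp_rot: [[-0.901, 0.434, 0.0], [0.434, 0.901, -0.0], [-0.0, -0.0, -1.0]]
wrist_force: [-2.1, 1.8, 3.9]
grip_width: 0.004
grasp_force: 2.1
```

Request:
{"name": "arm_command", "arguments": {
  "delta_pos": [
    [0,0,-0.05],
    [0,0,0]
  ],
  "rot": [
    [0,0,0],
    [0,0,0]
  ],
  "grip": [-1,-1]
}}

```text
time_s: 14.42
ee_pos: [425.5, -270.9, 31.0]
tcp_rot: [[-0.901, 0.434, 0.0], [0.434, 0.901, -0.0], [-0.0, -0.0, -1.0]]
wrist_force: [-3.6, 1.8, 10.6]
grip_width: -0.0
grasp_force: 5.4
```

It is fully in, at z=31.0 with 10.6 N. I retract.

Request:
{"name": "arm_command", "arguments": {
  "delta_pos": [
    [0,0,0.4],
    [0,0,1],
    [0,0,1],
    [0,0,1],
    [0,0,1]
  ],
  "rot": [
    [0,0,0],
    [0,0,0],
    [0,0,0],
    [0,0,0],
    [0,0,0]
  ],
  "grip": [-1,-1,-1,-1,-1]
}}

```text
time_s: 15.05
ee_pos: [425.5, -270.9, 119.3]
tcp_rot: [[-0.901, 0.434, 0.001], [0.434, 0.901, -0.0], [-0.001, -0.0, -1.0]]
wrist_force: [-0.9, 0.5, 1.0]
grip_width: -0.001
grasp_force: 0.0
```

Request:
{"name": "arm_command", "arguments": {
  "delta_pos": [
    [0,0,0.5],
    [0,0,0],
    [0,0,0],
    [0,0,0]
  ],
  "rot": [
    [0,0,0],
    [0,0,0],
    [0,0,0],
    [0,0,0]
  ],
  "grip": [-1,-1,-1,-1]
}}

```text
time_s: 15.55
ee_pos: [425.2, -270.7, 127.6]
tcp_rot: [[-0.901, 0.434, -0.001], [0.434, 0.901, 0.001], [0.001, 0.0, -1.0]]
wrist_force: [0.3, 0.7, -0.2]
grip_width: -0.001
grasp_force: 0.0
```

```bash
python3 - <<'E'
from h import *
c=capture("side");save(c,"s7",(200,90,400,340),2.4);s=monitor.get_state();print(s["time_s"],np.round(s["ee_pos"],1),np.round(s["wrist_force"],1))
E
```

```text
15.6 [ 425.2 -270.7  127.7] [-0.1  0.2 -0.8]
```

View pics/s7.png

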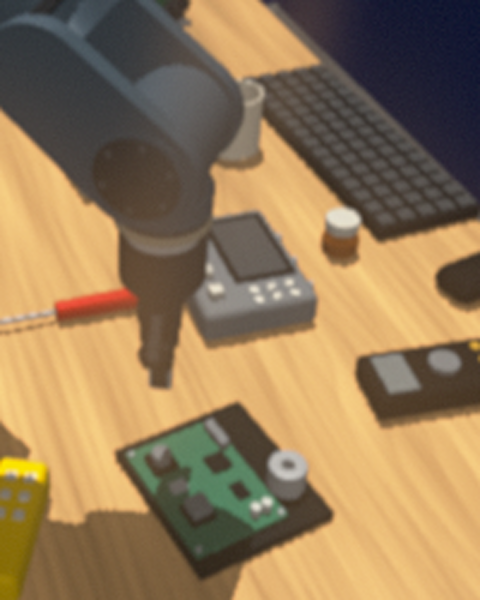

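The side view shows the arm clear above the carrier, the round button (160,458) out again and the spool upright at (287,475). The scope, meter, jar, screwdriver and mug look undisturbed. I hand in.

```bash
python3 -c "
from plant import order
print(order.sign_off())"
```

```text
the job is handed in; nothing more can be done
None
```

I tipped the rocker, then latched the bar key, then pressed the round button and let it spring back; each went to a firm stop. The job was handed in at about 15.6 s, but no verdict came back.

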